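# Turn the reversed battery pack round in the glue-gun charger

## Task

One of the two battery packs in the glue-gun charger has been put in back to front. Slide it out from under the hood, lift it out, turn it end for end and put it back in the same bay, pushed fully home under the hood with its contact end to the contact wall like the other pack; then press the charger's cover down until it clicks shut. Leave the other pack where it is and do not knock the other things on the table about.

Things in the scene. Friction and masses are not known exactly. Their poses are not given: they have to be found in the camera images.
- charger: grey twin-bay battery charger fixed to the table, 200 mm (x) by 235 mm (y: -110 to +125), z up; origin on the table midway between its bays. Two alike open-topped bays run along its y, middles at x = -47 and +47 mm, from a low stop at y = -75 (24 mm high) to the contact wall at y = +110. With both packs in there are 44 mm free between them
- bay_near (a point): middle of the floor of the bay at the charger's x = -47 mm, at charger y = 0, 10 mm above the table; axes as the charger's. The bay is 55 mm wide between side rails whose tops are 24 mm above the table
- bay_far (a point): the same for the bay at the charger's x = +47 mm
- hood_edge (a point): front lower edge of the hood over the bays' contact end: charger x = 0, y = +78, 56 mm high. The hood spans both bays from here to the contact wall, its top 62 mm high. The end 32 mm of a pack that is home lies under it; slide the pack 35 to 52 mm towards -y and it lifts straight out, and is put back the same way
- catch (a point): steel catch of the cover, between the bays at the charger's x = 0, y = +42, 45 mm high; its fixed post (20 mm wide, 54 mm high) stands behind it up to y = +62 mm
- reversed_pack_mid (a point): centre (half-way up) of the pack that is in back to front, in either bay: black block 130 mm long (its y), 50 wide (x), 42 high, z up, 0.2 to 0.45 kg. On its top a cross bar over the full width, 10 mm thick, 14 high, middle 20 mm from the centre towards the contact end (+y). Contact end: three brass strips; other end: paper label on top. Its +y points away from the contact wall now
- reversed_pack_contacts (a point): middle of that pack's contact end face, 65 mm from its centre. Fully home, this face touches the contact wall (charger y = +110 mm)
- good_pack_mid (a point): centre of the other, alike pack, already home the right way round in the other bay: contact end and bar towards the contact wall; axes as above
- good_pack_contacts (a point): middle of the good pack's contact end face
- cover (a joint): opening of the hinged white cover, rad: 0 = shut and level; 1.7 to 2.05 at the start, leaning back from the packs. Stays about there when let go, but springs open from part shut (2 to 3 N at the pad pushes it down); the last 10 mm need about 7 N at the pad to snap under the catch, which holds it at 0. A pack back to front or over 7 mm from home blocks it
- cover_hinge (a point): middle of the cover's hinge axis, along the charger's x, 60 mm above the table at charger y = -80 mm, between two posts at x = +-93 mm, 68 mm high; axes as the charger's. The cover reaches 116 mm from it (towards +y when shut), is 168 mm wide and 6 mm thick
- cover_pad (a point): middle of the ribbed pressing pad on the cover's outer face (upper when shut), 95 mm from the hinge; its y runs from hinge to free edge, its z out of the outer face
- glue_gun: bystander: blue glue gun lying on its side, 150 mm long, 40 mm high; origin at its underside
- wood_slice: bystander: wood slice, 100 mm across, 18 mm thick, flat on the table; origin at its underside
- thick_slice: bystander: thick wood slice, 72 mm across, 30 mm high; origin at its underside
- bead_jar: bystander: upright jar with steel cap, 60 mm across, 75 mm high; origin at its underside
- twine_spool: bystander: upright cardboard spool, 52 mm across, 56 mm high; origin at its underside
- branch: bystander: forked stick, 160 mm long, 18 mm thick, flat on the table; origin at its underside
- paint_tin: bystander: upright tin, 66 mm across, 80 mm high; origin at its underside

How it is judged:
By the outcome, as a careful person would: the job done as asked, in the order asked, and still so for the second after the job is handed in, with the robot touching nothing.
It also fails if it takes over 72 s, if anything falls off the work surface, if the arm or the gripper's body presses on something with over 40 N, if the wrist force passes 120 N, or if a joint passes its speed limit or range.

## Robot

A 6-joint arm with a two-finger parallel gripper is mounted at the origin on the work surface. World frame = base frame: x ahead of the robot, y to its left, z up, the work surface at z = 0. Lengths are in m, angles in rad, forces in N, time in s.
With the tool pointing down it reaches from about 0.35 to 0.975 m from the base axis. Payload 4.9 kg.
Tool frame: the origin (TCP) lies midway between the tips of the shut fingers; the grasp point (between the pads) lies 19 mm behind it; z points along the fingers, y is the direction in which the jaws open and shut (so a half turn about z gives the same grasp; the last joint's range is limited). The gripper opens to 85 mm and grips with 20 to 120 N. Pads are 22 mm wide; open, the fingers measure 114 mm over their backs; the gripper's body (76 mm by 85 mm) begins 54 mm behind the grasp point. The pads swing forward as they close: fully open they stand 13 mm farther back than shut.
Start: joints at [0.985, 0.053, 1.613, -0, 1.476, -0.119], TCP at [0.281, 0.558, 0.194] pointing down, gripper open.
Joint ranges: [-3.01, 3.01], [-1.01, 2.22], [0.06, 2.58], [-1.02, 4.17], [0.09, 2.62], [-3.14, 3.14]. Speed limits (rad/s): [2.57, 2.57, 3.14, 3.14, 3.14, 3.14].

## Interface

Orientations are given as a rotation vector (axis times angle).
In Python, from station import bot, eyes, close_job gives the robot as it stands.
- The arm moves only by the tool servo_tool, never from a script. Its argument "targets" is a list that holds one entry, the list of rows, each a list of 5 numbers: the shift along the world's x, y, z in mm, then the turn about the world's z in degrees, then the closure, from 0 (fully open) to 1 (shut). In form: [[[x, y, z, twist, hand], ...]]. A call has 1 to 5 rows; each row is the pose to reach, as a shift and turn from the pose commanded when the call began; what a row does not reach only later rows make up. A row lasts 1/12 s, in which the tool goes at most 41.7 mm and 7.16 degrees, less where a joint would pass 70% of its speed; a pose out of reach is approached as far as the arm can. A call with a gripper value outside its range is refused whole. The fingers move at their own pace and stop on an object; the grip force is fixed at half the most. Time passes only in rows, so rows that repeat a pose let the fingers close. It gives the time, the measured TCP pose, the force and the opening at its end, in the units of the state.
- bot.get_obs(): the state, without advancing time (a new reading comes with each control period).
- eyes.get_image(name): name is "side" or "top"; returns (picture, depth): 384x512x3 uint8, red, green, blue; 384x512 float32, m along the optical axis (not along the pixel's ray), 0 where there is no reading.
- eyes.camera_params(name): a dict with "vertical_fov" (degrees; the focal length in pixels is half the picture's height over the tangent of half this angle, whatever the lens; pixels are square), "cx", "cy" (the principal point, pixels), "R" (3x3) and "t" (3): a world point X has camera coordinates R X + t. Camera axes: x right, y down, z forward; pixel columns grow to the right and rows downward; lengths in m; the calibration is good to about 2 mm. A picture is of the moment at which its call begins. camera_params takes no time and is no camera call.
- close_job(): hands the job in, once; it reports no verdict.
The state is a dict: "time_s": time; "joints": joint angles; "qvel": joint speeds; "tau": joint torques, N m; "tool_pos": TCP position; "ee_rot": TCP orientation; "contact_force": force on the tool from outside, world axes, zero at the start; "moment": the same for the moment, N m; "finger_gap": finger opening in m.
Only numpy, scipy, OpenCV 4.12 (cv2) and the standard library are available. Lean on these libraries where they do the work, as an engineer would, in place of code of your own. Each camera call takes 0.05 s, during which the arm holds its last target. There are 200 camera calls.

## Working session

There is one attempt and no reset: what is moved stays moved. The work goes in short steps, Python scripts to look and compute and a tool call to move; the robot and the scene stay as the last step left them, time stands still between calls to the robot, and variables do not carry over. Pictures are saved under pics/ and viewed, on a budget of 10 in all, crops included, one or two more only if the job needs it, and the job is handed in when it is done.

Besides the shell and the picture viewer there is one more tool, called after "Request:" by a JSON object that holds its "fn" and its "kwargs". servo_tool: Moves the arm, as the interface text tells. Its arguments: {"type":"object","properties":{"targets":{"type":"array","items":{"type":"array","items":{"type":"array","items":{"type":"number"}}}}},"required":["targets"]}

```bash
mkdir -p pics; ls
cat > h.py <<'E'
import numpy as np, cv2
from station import bot, eyes, close_job
def cam(n):
    p=eyes.camera_params(n); f=192/np.tan(np.radians(p["vertical_fov"])/2)
    return f,p["cx"],p["cy"],np.array(p["R"]),np.array(p["t"])
def plane(n,u,v,z):
    f,cx,cy,R,t=cam(n); d=R.T@np.array([(u-cx)/f,(v-cy)/f,1]); o=-R.T@t
    return o+d*(z-o[2])/d[2]
def cloud(n,dep):
    f,cx,cy,R,t=cam(n); v,u=np.mgrid[:384,:512]
    P=np.stack([(u-cx)/f*dep,(v-cy)/f*dep,dep],-1)
    return (P-t)@R
def proj(n,X):
    f,cx,cy,R,t=cam(n); c=R@np.array(X)+t; return f*c[0]/c[2]+cx,f*c[1]/c[2]+cy
def shot(n,tag):
    im,d=eyes.get_image(n); np.savez(f"pics/{tag}.npz",im=im,d=d)
    cv2.imwrite(f"pics/{tag}.png",cv2.cvtColor(im,cv2.COLOR_RGB2BGR)); return im,d
E
python3 - <<'E'
from h import *
for n in("top","side"):
    im,d=shot(n,n+"0"); f,cx,cy,R,t=cam(n); print(n,f,cx,cy,-R.T@t,R.round(3).tolist(),(d==0).mean())
a=[cv2.resize(cv2.imread(f"pics/{n}0.png"),(800,600),interpolation=cv2.INTER_CUBIC) for n in("top","side")]
for n,i in zip(("top","side"),a): cv2.imwrite(f"pics/{n}0b.png",i)
print(bot.get_obs())
E
```

```text
pics
top 361.6148664534033 249.863540333543 193.81843022486646 [0.47340127 0.08107365 0.88665132] [[0.005, -1.0, 0.005], [-0.992, -0.006, -0.125], [0.125, -0.005, -0.992]] 0.0038859049479166665
side 440.2752895627898 255.4380325977879 189.06707877298214 [0.54254374 0.8745933  0.66736217] [[-0.998, -0.055, -0.021], [-0.015, 0.585, -0.811], [0.056, -0.809, -0.585]] 0.0038859049479166665
{'time_s': 0.1, 'joints': array([ 9.84977118e-01,  5.32948419e-02,  1.61418443e+00,  6.61089206e-06,
        1.47600772e+00, -1.19003190e-01]), 'qvel': array([ 0.00048055,  0.00102799, -0.00434179,  0.00069367, -0.00066567,
        0.00052211]), 'tau': array([ 3.31072542e-04, -3.94902992e+01, -3.71363211e+01, -7.95831147e-05,
        3.79213627e-03,  2.91288325e-05]), 'tool_pos': array([0.28091763, 0.55758598, 0.19316698]), 'ee_rot': array([-7.26480987e-01, -3.05576101e+00,  2.78859013e-03]), 'contact_force': array([-0.26160676,  0.20126085, -0.53598044]), 'moment': array([-0.02126412,  0.00725153, -0.01152677]), 'finger_gap': 0.08538561846734795}
```

View pics/top0b.png

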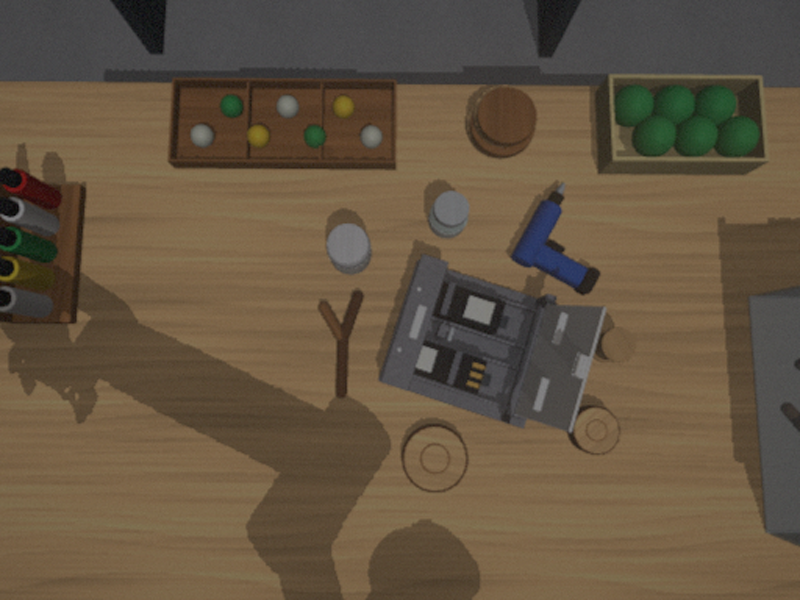

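View pics/side0b.png

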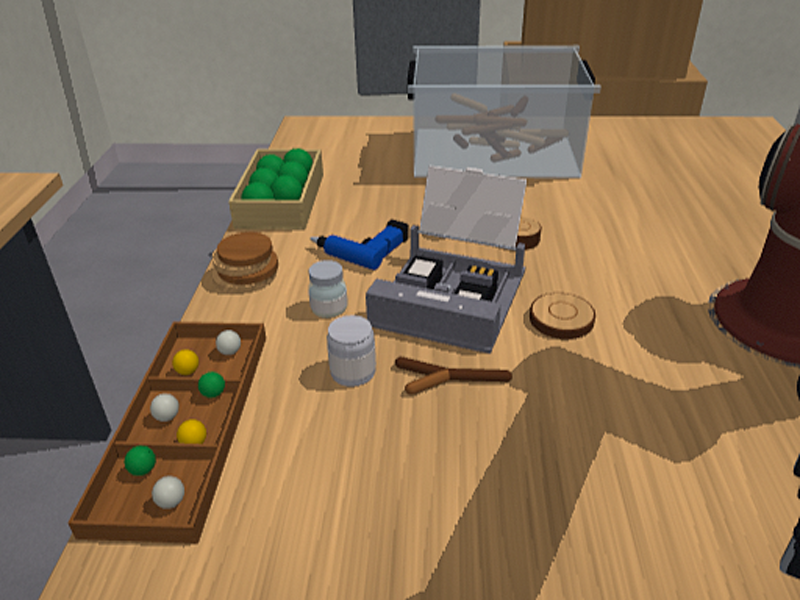

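Top view: the charger's hood is at left (~(415,320)), hinge at right (~(530,355)). The lower bay (nearer the robot) shows brass contacts at (478,375) next to the hinge, so that's the reversed pack. The upper pack has its label at (478,308), the right way round. Next I'll take a closer crop and heights.

Run:
```python
from h import *
z=np.load("pics/top0.npz"); im,d=z["im"],z["d"]
c=im[155:280,235:395][:,:,::-1]; c=np.clip(c.astype(float)*1.8,0,255).astype(np.uint8)
cv2.imwrite("pics/c1.png",cv2.resize(c,None,fx=4.8,fy=4.8,interpolation=cv2.INTER_CUBIC))
P=cloud("top",d)
np.set_printoptions(linewidth=220)
print("table z",np.median(P[300:330,330:400,2]))
Z=(P[155:280:4,235:395:5,2]*1000).round().astype(int); print(Z)
# charger body: hood top points
for lo,hi in((.055,.067),):
    m=(P[...,2]>lo)&(P[...,2]<hi); m[:150]=0;m[290:]=0;m[:,:240]=0;m[:,310:]=0
    n,l,s,_=cv2.connectedComponentsWithStats(m.astype(np.uint8)); k=1+s[1:,4].argmax(); q=P[l==k]
    r=cv2.minAreaRect((q[:,:2]*1000).astype(np.float32)); print(r,cv2.boxPoints(r).tolist(),q[:,2].mean(),s[k])
```

```text
table z -0.00023596629128397624
[[71  1 -2 ... -3  1 -1]
 [73 -2  1 ...  1 -3 -1]
 [60 -3  0 ...  0  0 -3]
 ...
 [ 4  0 -1 ... 32 32 30]
 [-2  2 -1 ... 31 31 32]
 [ 3 -1 -2 ... 34 29 29]]
((552.9332885742188, 42.31529998779297), (41.91377258300781, 199.84414672851562), 72.20210266113281) [[451.3877258300781, 52.90361022949219], [641.6674194335938, -8.18082046508789], [654.4788818359375, 31.72698974609375], [464.19915771484375, 92.81141662597656]] 0.06183142503088848 [ 243  162   44   88 1580]
```

View pics/c1.png

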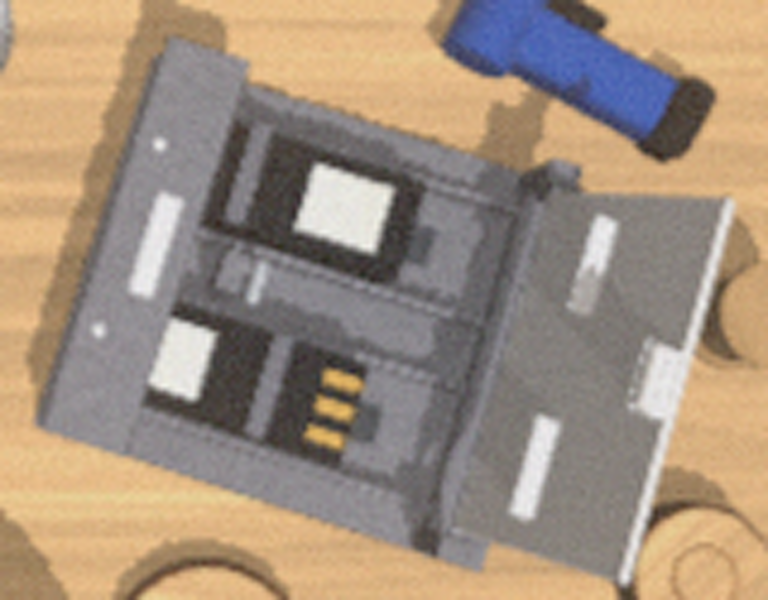

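Crop: charger axes are tilted about 18°. The reversed pack's bar is at crop (272,388), its brass end at (355,400), and the good pack's bar at (247,175). Next I'll compute the charger frame.

Run:
```python
from h import *
pt=lambda x,y,z:plane("top",x/4.8+235-.4,y/4.8+155-.4,z)*1000
th=np.radians(-17.8); ex=np.array([np.cos(th),np.sin(th)]); ey=np.array([-ex[1],ex[0]]); O=np.array([552.9,42.3])-101.5*ey
print("O0",O)
for n,x,y,z in(("revbar",272,388,.066),("goodbar",247,175,.066),("hood c1",170,40,.062),("hood c2",40,425,.062),("hood f top",248,65,.062),("hood f bot",130,452,.062),("rev contact edge",352,408,.052),("good label edge",402,230,.052),("catch",258,283,.045),("hinge cornr bot",485,568,.024)):
    p=pt(x,y,z)[:2]; print(n,p.round(1),"chg",(ex@(p-O)).round(1),(ey@(p-O)).round(1))
# clouds in charger frame, both cams
for n in("top","side"):
    z=np.load(f"pics/{n}0.npz"); P=cloud(n,z["d"])*1000; q=P.reshape(-1,3); im=z["im"].reshape(-1,3)
    X=(q[:,:2]-O)@ex; Y=(q[:,:2]-O)@ey; H=q[:,2]
    hood=(abs(X)<115)&(Y>60)&(Y<140)&(H>56)&(H<68)
    print(n,"hood n",hood.sum(),np.percentile(X[hood],[1,99]),np.percentile(Y[hood],[1,50,99]),H[hood].mean())
    for s in(-47,47):
        pk=(abs(X-s)<20)&(Y>-60)&(Y<70)&(H>46)&(H<57)
        bar=(abs(X-s)<20)&(Y>-40)&(Y<75)&(H>61)&(H<72)&(im.max(1)>0)
        print(s,"pack",pk.sum(),np.percentile(Y[pk],[1,99]).round(1),H[pk].mean().round(1),"bar",bar.sum(),Y[bar].mean().round(1) if bar.any() else'',np.percentile(Y[bar],[5,95]) if bar.any() else'',H[bar].mean() if bar.any() else'')
        pw=(Y>-10)&(Y<10)&(abs(X-s)<45)&(H>44)&(H<57)
        print("   width at y~0",np.percentile(X[pw],[2,98]) if pw.any() else '')
    cv=(H>80)&(abs(X)<110)&(Y<-70)&(Y>-200)
    A=np.c_[Y[cv],H[cv]-60]; a=np.polyfit(A[:,1],A[:,0],1); print("cover n",cv.sum(),"Y=",a,"Hmax",np.percentile(H[cv],99))
```

```text
O0 [521.87192655 -54.34113336]
revbar [483.1 -16.7] chg -48.4 23.9
goodbar [584.   -5.8] chg 44.3 65.3
hood c1 [650.3  30.6] chg 96.3 120.2
hood c2 [465.3  92.2] chg -98.7 122.2
hood f top [638.2  -7.1] chg 96.3 80.6
hood f bot [452.9  49.8] chg -97.5 78.1
rev contact edge [474.  -56.6] chg -45.0 -16.8
good label edge [559.5 -82.1] chg 44.3 -14.9
catch [534.  -12.9] chg -1.1 43.1
hinge cornr bot [ 396.8 -125. ] chg -97.5 -105.5
top hood n 1674 [-97.90574125  97.08272843] [ 62.67330553 100.36715001 122.02165401] 62.01813591409352
-47 pack 587 [-17.6  69.2] 51.9 bar 80 26.8 [22.19389767 31.32095754] 65.56951803728653
   width at y~0 [-71.61036721 -23.98600701]
47 pack 574 [-17.9  58.9] 52.0 bar 76 66.0 [61.49320438 70.46039818] 65.94267581602755
   width at y~0 [21.47247227 69.56599126]
cover n 2601 Y= [ -0.44968718 -73.42357721] Hmax 176.00894350428044
side hood n 1123 [-98.9144372   96.11782439] [ 62.97861963 102.27666712 123.19932772] 61.245767237451254
-47 pack 244 [-15.5  67.6] 51.7 bar 62 28.0 [20.96995298 33.62025874] 64.50574327909588
   width at y~0 [-72.73043939 -26.61473404]
47 pack 216 [-18.2  69.6] 51.7 bar 60 67.4 [60.69454476 72.28762905] 64.69797369206421
   width at y~0 [21.70410349 67.66148724]
cover n 2281 Y= [ -0.44226428 -75.69542935] Hmax 172.93157621399658
```

Request:
{"fn": "servo_tool", "kwargs": {"targets": [[[13,-39,0,-6,0.2],[26,-78,0,-12,0.2],[40,-117,0,-18,0.2],[53,-156,0,-24,0.2],[66,-194,0,-30,0.2]]]}}

```text
time_s: 0.52
tool_pos: [0.3471, 0.3622, 0.1936]
ee_rot: [-1.499, -2.761, 0.001]
contact_force: [1.1, -0.6, -0.3]
finger_gap: 0.0677
```

Request:
{"fn": "servo_tool", "kwargs": {"targets": [[[13,-39,0,-6,0.2],[26,-78,0,-12,0.2],[40,-117,0,-18,0.2],[53,-156,0,-24,0.2],[66,-194,0,-30,0.2]]]}}

```text
time_s: 0.93
tool_pos: [0.4131, 0.1681, 0.194]
ee_rot: [2.163, 2.278, -0.0]
contact_force: [1.0, -0.0, 0.1]
finger_gap: 0.0681
```

Request:
{"fn": "servo_tool", "kwargs": {"targets": [[[13,-39,0,-6,0.2],[27,-78,0,-12,0.2],[40,-117,0,-18,0.2],[54,-156,0,-21,0.2],[68,-195,0,-21,0.2]]]}}

```text
time_s: 1.35
tool_pos: [0.4812, -0.0269, 0.194]
ee_rot: [-2.539, -1.849, -0.0]
contact_force: [-0.2, -0.1, -0.2]
finger_gap: 0.0685
```

Request:
{"fn": "servo_tool", "kwargs": {"targets": [[[0,1,-40,0,0.2],[0,1,-80,0,0.2],[0,1,-118,0,0.2],[0,1,-136,0,0.2],[0,1,-136,0,0.2]]]}}

```text
time_s: 1.77
tool_pos: [0.4761, -0.0231, 0.052]
ee_rot: [-2.531, -1.846, 0.013]
contact_force: [-0.6, 1.2, -0.0]
finger_gap: 0.0684
```

Run:
```python
from h import *
shot("side","s1");shot("top","t1")
a=cv2.imread("pics/s1.png")[90:240,210:350]; b=cv2.imread("pics/t1.png")[155:280,235:375]
a=cv2.resize(a,(400,428),interpolation=3); b=cv2.resize(b,(400,428),interpolation=3)
cv2.imwrite("pics/m1.png",np.clip(np.hstack([a,b])*1.5,0,255))
```

```text
[ WARN:0@1.294] global loadsave.cpp:1063 imwrite_ Unsupported depth image for selected encoder is fallbacked to CV_8U.
```

View pics/m1.png

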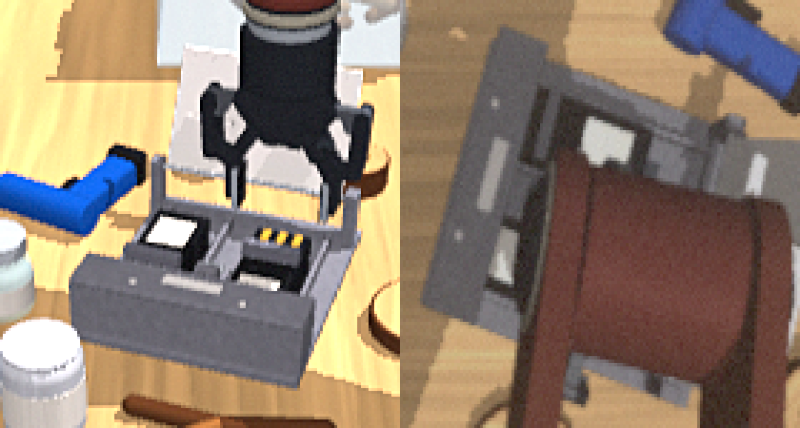

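Run:
```python
from h import *
o=bot.get_obs(); print(o["tool_pos"],o["time_s"],o["contact_force"],o["joints"],o["qvel"])
p=o["tool_pos"]
for q in(p,p+[.0324,-.0104,.0],p-[.0324,-.0104,.0]):print(proj("side",q))
z=np.load("pics/s1.npz");P=cloud("side",z["d"])*1000
for u,v in((291,158),(292,155),(326,160),(327,157),(322,150),(310,120)): print(u,v,P[v,u].round(),z["im"][v,u])
```

```text
[ 0.48079362 -0.02377632  0.05799122] 1.8667 [0.26924765 1.41726228 0.2230075 ] [-2.04197947e-01 -1.70101093e-01  2.06282833e+00  4.61900934e-05
  1.25038173e+00  1.05508647e-01] [ 0.00401394 -0.03476339 -0.05034461  0.00217216 -0.00496692  0.00038497]
(np.float64(305.75884040174583), np.float64(176.4634885115292))
(np.float64(292.4515525269795), np.float64(173.9257760144693))
(np.float64(319.3210100529974), np.float64(179.04980720660228))
291 158 [518. -24. 110.] [100 103 112]
292 155 [516. -24. 119.] [104 106 112]
326 160 [438.  -1. 120.] [20 20 24]
327 157 [436.  -5. 126.] [17 19 22]
322 150 [449.  -3. 146.] [2 2 6]
310 120 [481.  14. 231.] [22 22 26]
```

Side view: the fingers straddle the near pack, with their depth points at (518,-24) and (438,-1) matching the plan. Next I'll descend and grip.

Request:
{"fn": "servo_tool", "kwargs": {"targets": [[[0,0,-18,0,0.2],[0,0,-32,0,0.2],[0,0,-32,0,0.2],[0,0,-32,0,0.7],[0,0,-32,0,0.7]]]}}

```text
time_s: 2.28
tool_pos: [0.4831, -0.0241, 0.0287]
ee_rot: [2.535, 1.851, 0.004]
contact_force: [-0.2, 0.5, 0.5]
finger_gap: 0.0455
```

Request:
{"fn": "servo_tool", "kwargs": {"targets": [[[0,0,0,0,0.7],[0,0,0,0,0.7],[0,0,0,0,0.7]]]}}

```text
time_s: 2.53
tool_pos: [0.4829, -0.0241, 0.0288]
ee_rot: [2.536, 1.851, 0.003]
contact_force: [-2.6, 0.2, 5.8]
finger_gap: 0.026
```

Run:
```python
from h import *
o=bot.get_obs(); print(o["tool_pos"],o["finger_gap"],o["contact_force"])
shot("side","s2");print(proj("side",o["tool_pos"]))
a=cv2.imread("pics/s2.png")[90:240,220:360]
cv2.imwrite("pics/m2.png",np.clip(cv2.resize(a,(560,600),interpolation=3).astype(int)*1.6,0,255).astype(np.uint8))
```

```text
[ 0.48285395 -0.02407939  0.02880328] 0.026017552451979023 [-2.58744443  0.19951227  5.78916398]
(np.float64(304.384567561608), np.float64(186.07426322533763))
```

View pics/m2.png

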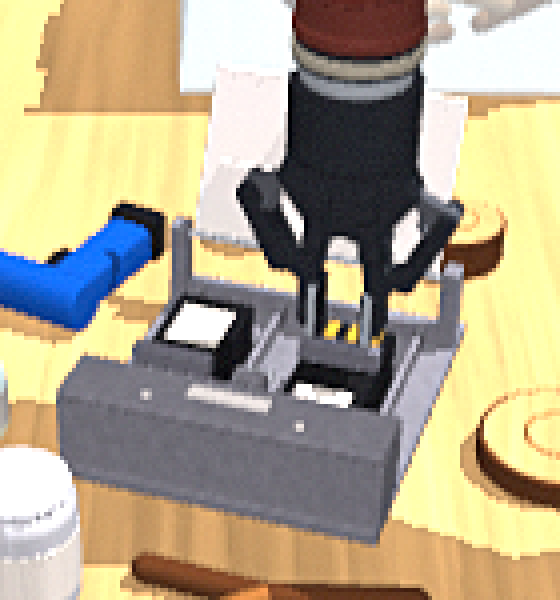

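Run:
```python
from h import *
z=np.load("pics/s2.npz");P=cloud("side",z["d"])*1000
ex=np.array([.952,-.306]);ey=np.array([.306,.952]);O=np.array([521.1,-54.1])
for c in(310,322,362,368,376):
    for r in(230,270,300,315,325,335,345,355):
        u,v=round(220+c/4),round(90+r/4);p=P[v,u];print(c,r,p.round(),(ex@(p[:2]-O)).round(),(ey@(p[:2]-O)).round(),z["im"][v,u])
```

```text
310 230 [503. -12. 146.] -30.0 35.0 [22 23 27]
310 270 [502. -21. 113.] -29.0 26.0 [24 22 27]
310 300 [501. -20.  94.] -30.0 27.0 [78 80 86]
310 315 [501. -17.  84.] -31.0 29.0 [81 83 88]
310 325 [501. -16.  79.] -31.0 30.0 [55 55 59]
310 335 [500. -16.  70.] -31.0 30.0 [49 49 54]
310 345 [500. -15.  65.] -32.0 31.0 [65 63 71]
310 355 [500. -13.  58.] -33.0 33.0 [70 69 76]
322 230 [499. -11. 146.] -35.0 34.0 [20 21 24]
322 270 [497. -28. 109.] -31.0 18.0 [ 1  7 15]
322 300 [496. -26.  90.] -33.0 19.0 [0 5 6]
322 315 [495. -31.  75.] -32.0 14.0 [19 20 22]
322 325 [495. -26.  72.] -33.0 19.0 [11 14 20]
322 335 [495. -26.  64.] -33.0 19.0 [52 52 62]
322 345 [495. -17.  64.] -36.0 28.0 [67 65 72]
322 355 [495. -14.  57.] -37.0 30.0 [63 62 69]
362 230 [476.  -2. 152.] -59.0 36.0 [22 23 25]
362 270 [ 459. -204.   -1.] -13.0 -162.0 [140 109  76]
362 300 [473.  -8. 102.] -60.0 29.0 [11 17 25]
362 315 [473.  -8.  90.] -60.0 29.0 [61 64 68]
362 325 [472. -12.  82.] -59.0 25.0 [68 73 83]
362 335 [472.  -7.  77.] -61.0 30.0 [ 95 100 114]
362 345 [471. -12.  67.] -60.0 25.0 [82 84 90]
362 355 [471.  -6.  63.] -62.0 30.0 [61 60 65]
368 230 [472.   1. 153.] -64.0 37.0 [24 23 28]
368 270 [470.  -9. 121.] -63.0 27.0 [16 19 25]
368 300 [469.  -8. 102.] -64.0 28.0 [ 99 103 106]
368 315 [468.  -9.  90.] -64.0 26.0 [84 86 91]
368 325 [467. -12.  82.] -64.0 24.0 [67 68 73]
368 335 [467. -11.  74.] -65.0 25.0 [45 48 55]
368 345 [467. -10.  69.] -65.0 25.0 [77 71 64]
368 355 [467.  -2.  66.] -67.0 34.0 [57 58 62]
376 230 [467.  -5. 150.] -67.0 30.0 [18 22 24]
376 270 [465.  -7. 122.] -68.0 28.0 [22 24 26]
376 300 [464. -12.  99.] -68.0 23.0 [21 23 26]
376 315 [463. -11.  88.] -68.0 23.0 [19 19 24]
376 325 [463. -10.  83.] -69.0 24.0 [15 18 23]
376 335 [462. -10.  75.] -69.0 24.0 [76 60 30]
376 345 [460. -33.  54.] -65.0 2.0 [123  97  67]
376 355 [462.  -1.  66.] -72.0 32.0 [76 75 83]
```

Run:
```python
from h import *
ex=np.array([.952,-.306]);ey=np.array([.306,.952]);O=np.array([521.1,-54.1])
for t in("s1","s2"):
    z=np.load(f"pics/{t}.npz");P=cloud("side",z["d"])*1000;print(t)
    for v in range(95,190,5):
        row=P[v];X=(row[:,:2]-O)@ex;Y=(row[:,:2]-O)@ey;m=(abs(X+45)<75)&(Y>-15)&(Y<70)&(row[:,2]>55)
        if m.any():
            print(v,"z",row[m][:,2].mean().round(),"Y",np.percentile(Y[m],[5,50,95]).round(),"X",X[m].min().round(),X[m].max().round(),m.sum(),sorted(X[m].round().astype(int).tolist())[::3])
```

```text
s1
95 z 284.0 Y [27. 47. 52.] X -85.0 -18.0 33 [-85, -81, -76, -70, -65, -59, -53, -47, -40, -34, -26]
100 z 271.0 Y [ 9. 43. 53.] X -86.0 -15.0 35 [-86, -81, -77, -74, -67, -62, -56, -50, -43, -34, -26, -18]
105 z 260.0 Y [28. 43. 49.] X -86.0 -18.0 34 [-86, -83, -77, -72, -66, -60, -53, -47, -41, -34, -27, -18]
110 z 251.0 Y [26. 49. 55.] X -87.0 -18.0 34 [-87, -84, -79, -73, -68, -63, -56, -49, -43, -36, -27, -18]
115 z 238.0 Y [24. 48. 53.] X -87.0 -18.0 34 [-87, -84, -79, -74, -68, -63, -56, -50, -43, -36, -27, -18]
120 z 223.0 Y [10. 47. 55.] X -88.0 15.0 38 [-88, -83, -78, -73, -67, -61, -54, -48, -41, -35, -25, 7, 11]
125 z 205.0 Y [18. 28. 52.] X -90.0 16.0 49 [-90, -87, -80, -74, -70, -66, -60, -53, -40, -32, -26, -19, -12, -2, 5, 10, 16]
130 z 193.0 Y [19. 27. 34.] X -118.0 18.0 56 [-118, -114, -107, -100, -93, -88, -82, -74, -68, -62, -54, -47, -42, -35, -27, -19, 2, 6, 14]
135 z 180.0 Y [ 9. 28. 36.] X -118.0 16.0 48 [-118, -113, -107, -99, -82, -75, -71, -64, -55, -47, -41, -36, -29, 4, 7, 10]
140 z 165.0 Y [10. 27. 34.] X -117.0 14.0 49 [-117, -112, -106, -85, -79, -75
[... 1683 characters left out ...]
0.0 44 [-111, -105, -96, -78, -72, -67, -61, -52, -44, -38, -32, -24, -3, 1, 8]
150 z 138.0 Y [ 8. 29. 35.] X -106.0 5.0 36 [-106, -99, -90, -67, -64, -56, -35, -32, -25, -9, -4, 0]
155 z 125.0 Y [ 9. 29. 34.] X -100.0 0.0 32 [-100, -93, -86, -69, -66, -59, -29, -24, -15, -9, -2]
160 z 114.0 Y [21. 28. 31.] X -92.0 -20.0 22 [-92, -84, -76, -70, -63, -32, -27, -20]
165 z 95.0 Y [13. 25. 29.] X -71.0 -18.0 15 [-71, -65, -60, -32, -24]
170 z 81.0 Y [15. 25. 27.] X -72.0 -19.0 14 [-72, -66, -59, -30, -22]
175 z 68.0 Y [22. 26. 30.] X -70.0 -24.0 16 [-70, -61, -45, -37, -30, -24]
180 z 60.0 Y [29. 31. 69.] X -72.0 29.0 18 [-72, -65, -57, -50, -42, 24]
185 z 55.0 Y [67. 67. 67.] X -1.0 -1.0 1 [-1]
```

The fingers closed above the pack. Camera depth puts the tips at z≈66–70 mm while the reported TCP is 29, so the reported z is about 37 mm too low; x and y agree. I'll raise, open and redo the descent using camera heights.

Request:
{"fn": "servo_tool", "kwargs": {"targets": [[[0,0,12,0,0.2],[-1,0,12,0,0.2],[-1,0,12,0,0.2],[-1,0,2,0,0.2],[-1,0,-12,0,0.2]]]}}

```text
time_s: 3.0
tool_pos: [0.4816, -0.0241, 0.015]
ee_rot: [2.535, 1.851, 0.004]
contact_force: [-0.6, 0.4, -0.5]
finger_gap: 0.0686
```

Request:
{"fn": "servo_tool", "kwargs": {"targets": [[[0,0,-8,0,0.2],[0,0,-16,0,0.2],[0,0,-16,0,0.2]]]}}

```text
time_s: 3.25
tool_pos: [0.4781, -0.0235, -0.0044]
ee_rot: [-2.535, -1.85, 0.005]
contact_force: [0.1, 1.0, -0.6]
finger_gap: 0.0688
```

Request:
{"fn": "servo_tool", "kwargs": {"targets": [[[0,0,-4,0,0.2],[0,0,-9,0,0.2],[0,0,-9,0,0.4],[0,0,-9,0,0.6],[0,0,-9,0,0.6]]]}}

```text
time_s: 3.67
tool_pos: [0.4804, -0.024, -0.0106]
ee_rot: [2.537, 1.852, 0.0]
contact_force: [-0.0, -0.9, -1.8]
finger_gap: 0.0493
```

Request:
{"fn": "servo_tool", "kwargs": {"targets": [[[0,0,0,0,0.7],[0,0,0,0,0.7],[0,0,0,0,0.7]]]}}

```text
time_s: 3.92
tool_pos: [0.4804, -0.024, -0.0106]
ee_rot: [2.537, 1.852, 0.0]
contact_force: [0.5, -0.2, -2.3]
finger_gap: 0.0492
```

Request:
{"fn": "servo_tool", "kwargs": {"targets": [[[-3,-10,0,0,0.7],[-6,-20,0,0,0.7],[-10,-30,0,0,0.7],[-14,-43,0,0,0.7],[-14,-43,0,0,0.7]]]}}

```text
time_s: 4.33
tool_pos: [0.4654, -0.0693, -0.0106]
ee_rot: [2.539, 1.849, -0.002]
contact_force: [-1.8, -2.1, -0.5]
finger_gap: 0.0491
```

Request:
{"fn": "servo_tool", "kwargs": {"targets": [[[0,0,0,0,0.2],[0,0,0,0,0.2],[0,0,0,0,0.2],[0,0,0,0,0.2]]]}}

```text
time_s: 4.67
tool_pos: [0.4665, -0.0667, -0.0105]
ee_rot: [2.537, 1.853, 0.0]
contact_force: [0.6, 0.4, -0.4]
finger_gap: 0.0683
```

Request:
{"fn": "servo_tool", "kwargs": {"targets": [[[5,15,0,0,0.2],[10,31,0,0,0.2],[15,46,0,0,0.2],[15,46,0,0,0.7],[15,46,0,0,0.7]]]}}

```text
time_s: 5.08
tool_pos: [0.4818, -0.0202, -0.0102]
ee_rot: [2.536, 1.854, 0.001]
contact_force: [-0.6, -0.1, -2.1]
finger_gap: 0.0487
```

Request:
{"fn": "servo_tool", "kwargs": {"targets": [[[0,0,0,0,0.7],[0,0,0,0,0.7],[0,0,0,0,0.7]]]}}

```text
time_s: 5.33
tool_pos: [0.4817, -0.0209, -0.0103]
ee_rot: [2.538, 1.851, 0.002]
contact_force: [1.9, 3.1, 2.4]
finger_gap: 0.0488
```

Run:
```python
from h import *
shot("side","s3");shot("top","t3")
a=cv2.imread("pics/s3.png")[90:240,220:360]; b=cv2.imread("pics/t3.png")[155:280,235:375]
m=np.hstack([cv2.resize(a,(400,428),interpolation=3),cv2.resize(b,(400,428),interpolation=3)])
cv2.imwrite("pics/m3.png",np.clip(m.astype(int)*1.6,0,255).astype(np.uint8))
z=np.load("pics/s3.npz");P=cloud("side",z["d"])*1000
ex=np.array([.952,-.306]);ey=np.array([.306,.952]);O=np.array([521.1,-54.1])
X=(P[...,:2]-O)@ex;Y=(P[...,:2]-O)@ey;H=P[...,2]
for lo,hi in((46,57),(61,70)):
    m=(abs(X+47)<20)&(Y>-75)&(Y<74)&(H>lo)&(H<hi);print(lo,m.sum(),np.percentile(Y[m],[2,50,98]).round(1))
```

```text
46 334 [-19.3  24.2  63.1]
61 24 [-23.7 -18.  -15.2]
```

View pics/m3.png

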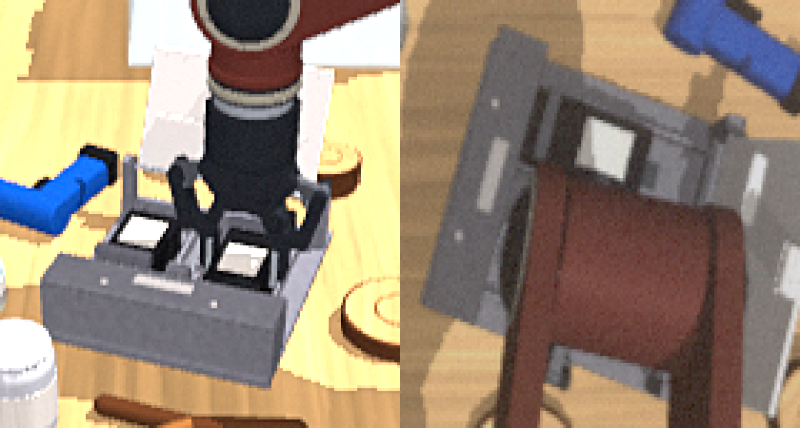

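The pack slid 45 mm (bar now at charger y≈-19, label clear of the hood). I'll lift, then turn it.

Request:
{"fn": "servo_tool", "kwargs": {"targets": [[[0,0,15,0,0.7],[0,0,40,0,0.7],[0,0,75,0,0.7],[2,5,105,0,0.7],[4,12,110,0,0.7]]]}}

```text
time_s: 5.85
tool_pos: [0.488, -0.0103, 0.104]
ee_rot: [2.533, 1.847, 0.007]
contact_force: [1.2, 0.8, -2.2]
finger_gap: 0.0482
```

Request:
{"fn": "servo_tool", "kwargs": {"targets": [[[2,4,0,5,0.7],[2,8,0,12,0.7],[2,8,0,19,0.7],[2,8,0,26,0.7],[2,8,0,33,0.7]]]}}

```text
time_s: 6.27
tool_pos: [0.4851, -0.0007, 0.0959]
ee_rot: [-1.897, -2.499, 0.005]
contact_force: [-0.5, -0.1, -3.6]
finger_gap: 0.0491
```

Request:
{"fn": "servo_tool", "kwargs": {"targets": [[[0,0,0,7,0.7],[0,0,0,14,0.7],[0,0,0,21,0.7],[0,0,0,28,0.7],[0,0,0,35,0.7]]]}}

```text
time_s: 6.68
tool_pos: [0.485, -0.0008, 0.0959]
ee_rot: [-1.057, -2.953, 0.003]
contact_force: [0.6, 0.2, -4.4]
finger_gap: 0.0486
```

Request:
{"fn": "servo_tool", "kwargs": {"targets": [[[0,0,0,7,0.7],[0,0,0,14,0.7],[0,0,0,21,0.7],[0,0,0,28,0.7],[0,0,0,35,0.7]]]}}

```text
time_s: 7.1
tool_pos: [0.485, -0.0008, 0.0959]
ee_rot: [-0.12, -3.134, 0.001]
contact_force: [1.2, 0.1, -3.9]
finger_gap: 0.0489
```

Request:
{"fn": "servo_tool", "kwargs": {"targets": [[[0,0,0,7,0.7],[0,0,0,14,0.7],[0,0,0,21,0.7],[0,0,0,28,0.7],[0,0,0,35,0.7]]]}}

```text
time_s: 7.52
tool_pos: [0.485, -0.0009, 0.0959]
ee_rot: [0.827, -3.025, -0.002]
contact_force: [0.1, -0.0, -4.1]
finger_gap: 0.0489
```

Request:
{"fn": "servo_tool", "kwargs": {"targets": [[[-4,-12,0,7,0.7],[-8,-24,0,14,0.7],[-12,-36,0,21,0.7],[-16,-50,0,28,0.7],[-19,-58,0,35,0.7]]]}}

```text
time_s: 7.93
tool_pos: [0.4659, -0.0597, 0.096]
ee_rot: [1.699, -2.637, -0.004]
contact_force: [0.3, 0.2, -3.6]
finger_gap: 0.0491
```

Request:
{"fn": "servo_tool", "kwargs": {"targets": [[[0,0,0,7,0.7],[0,0,0,7,0.7],[0,0,0,7,0.7]]]}}

```text
time_s: 8.18
tool_pos: [0.4667, -0.0587, 0.0969]
ee_rot: [1.846, -2.538, -0.004]
contact_force: [-0.2, -0.7, -4.1]
finger_gap: 0.0489
```

Request:
{"fn": "servo_tool", "kwargs": {"targets": [[[3,-1,0,0,0.7],[3,-1,0,0,0.7]]]}}

```text
time_s: 8.35
tool_pos: [0.4712, -0.0598, 0.0985]
ee_rot: [1.85, -2.538, -0.001]
contact_force: [-0.8, -0.5, -4.4]
finger_gap: 0.0488
```

Run:
```python
from h import *
o=bot.get_obs();print(o["tool_pos"],o["joints"])
ex=np.array([.952,-.306]);ey=np.array([.306,.952]);O=np.array([521.1,-54.1])
z=np.load("pics/s3.npz");P0=cloud("side",z["d"])*1000
im,d=shot("side","s4");shot("top","t4");P=cloud("side",d)*1000
def loc(P):return (P[...,:2]-O)@ex,(P[...,:2]-O)@ey,P[...,2]
X,Y,H=loc(P)
# static reference: good pack x extents
m=(abs(X-47)<40)&(Y>-10)&(Y<60)&(H>47)&(H<57);print("good",np.percentile(X[m],[3,97]))
m=(abs(X+47)<45)&(Y>30)&(Y<85)&(H>90)&(H<170);print("held",m.sum(),np.percentile(X[m],[2,98]).round(1),np.percentile(Y[m],[2,50,98]).round(1),np.percentile(H[m],[2,98]).round(1))
for h in range(95,165,6):
    k=m&(H>=h)&(H<h+6)
    if k.sum()>5:print(h,k.sum(),np.percentile(X[k],[3,97]).round(1),np.percentile(Y[k],[5,50,95]).round(1))
a=cv2.imread("pics/s4.png")[50:220,215:365]; b=cv2.imread("pics/t4.png")[145:280,235:375]
m=np.hstack([cv2.resize(a,(420,476),interpolation=3),cv2.resize(b,(380,476),interpolation=3)])
cv2.imwrite("pics/m4.png",np.clip(m.astype(int)*1.6,0,255).astype(np.uint8))
```

```text
[ 0.47124815 -0.05975387  0.09851191] [-2.82769348e-01 -2.37777095e-01  2.04762416e+00 -3.08936416e-04
  1.33255295e+00 -3.11329437e+00]
good [21.85829952 68.4174512 ]
held 564 [-70.1 -21.3] [31.4 65.1 69.7] [120.1 161.4]
119 52 [-69.9 -20.5] [44.4 65.9 68.2]
125 54 [-70.3 -22.8] [38.7 65.8 68.8]
131 56 [-70.2 -20.7] [47.8 66.1 68.8]
137 53 [-70. -22.] [45.3 67.  69.4]
143 61 [-70. -23.] [42.4 66.4 69.3]
149 55 [-70.1 -24.4] [42.1 67.  69.6]
155 206 [-69.3 -22.7] [32.8 52.  67.5]
161 23 [-60.7 -25.2] [30.7 54.4 67.6]
```

View pics/m4.png

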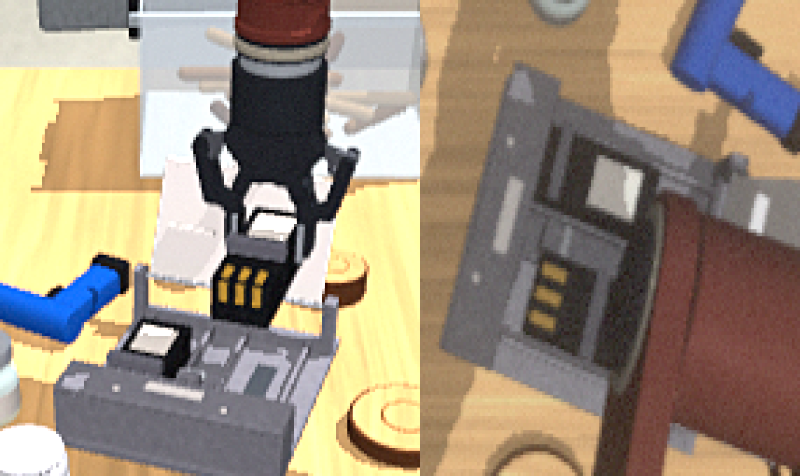

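The turned pack is held with contacts towards the wall: end at charger y≈67, lateral middle -46, bottom at ≈118 mm. Lowering it.

Request:
{"fn": "servo_tool", "kwargs": {"targets": [[[-1,0,-25,0,0.7],[-1,0,-50,0,0.7],[-1,0,-72,0,0.7],[-1,0,-82,0,0.7],[-1,0,-82,0,0.7]]]}}

```text
time_s: 8.87
tool_pos: [0.4677, -0.059, 0.0143]
ee_rot: [1.85, -2.535, -0.008]
contact_force: [-0.5, 0.2, -3.9]
finger_gap: 0.0488
```

Request:
{"fn": "servo_tool", "kwargs": {"targets": [[[0,0,-6,0,0.7],[0,0,-12,0,0.7],[0,0,-12,0,0.7]]]}}

```text
time_s: 9.12
tool_pos: [0.4706, -0.06, 0.0055]
ee_rot: [-1.852, 2.537, -0.001]
contact_force: [-0.2, -0.4, -4.4]
finger_gap: 0.0488
```

Request:
{"fn": "servo_tool", "kwargs": {"targets": [[[0,0,-3,0,0.7],[0,0,-6,0,0.7],[0,0,-6,0,0.7]]]}}

```text
time_s: 9.37
tool_pos: [0.4702, -0.0599, -0.0008]
ee_rot: [1.852, -2.537, -0.0]
contact_force: [-0.9, -0.3, -4.5]
finger_gap: 0.0488
```

Request:
{"fn": "servo_tool", "kwargs": {"targets": [[[0,0,-3,0,0.7],[0,0,-6,0,0.7],[0,0,-6,0,0.7]]]}}

```text
time_s: 9.62
tool_pos: [0.4697, -0.0598, -0.0073]
ee_rot: [1.852, -2.537, -0.001]
contact_force: [0.6, -0.3, -4.4]
finger_gap: 0.0491
```

Request:
{"fn": "servo_tool", "kwargs": {"targets": [[[0,0,-2,0,0.7],[0,0,-3,0,0.7],[0,0,-3,0,0.7]]]}}

```text
time_s: 9.87
tool_pos: [0.4702, -0.0599, -0.0099]
ee_rot: [1.852, -2.537, -0.0]
contact_force: [-0.1, 0.3, -3.9]
finger_gap: 0.0488
```

Request:
{"fn": "servo_tool", "kwargs": {"targets": [[[3,9,0,0,0.7],[6,19,0,0,0.7],[9,28,0,0,0.7],[11,34,0,0,0.7],[11,34,0,0,0.7]]]}}

```text
time_s: 10.28
tool_pos: [0.4817, -0.0243, -0.0096]
ee_rot: [-1.855, 2.535, 0.0]
contact_force: [0.4, -0.2, -4.6]
finger_gap: 0.049
```

Request:
{"fn": "servo_tool", "kwargs": {"targets": [[[1,2,-1,0,0.7],[1,4,-1,0,0.7],[1,4,-1,0,0.7]]]}}

```text
time_s: 10.53
tool_pos: [0.483, -0.0217, -0.0103]
ee_rot: [-1.851, 2.537, -0.001]
contact_force: [0.1, 0.2, -1.5]
finger_gap: 0.0487
```

Request:
{"fn": "servo_tool", "kwargs": {"targets": [[[0,1,0,0,0.7],[1,3,0,0,0.7],[1,3,0,0,0.7]]]}}

```text
time_s: 10.78
tool_pos: [0.4838, -0.019, -0.0102]
ee_rot: [-1.851, 2.537, -0.001]
contact_force: [-1.1, -1.9, -0.7]
finger_gap: 0.0489
```

Request:
{"fn": "servo_tool", "kwargs": {"targets": [[[1,2,0,0,0.7],[1,2,0,0,0.7]]]}}

```text
time_s: 10.95
tool_pos: [0.4847, -0.0175, -0.0102]
ee_rot: [1.853, -2.537, 0.002]
contact_force: [-1.9, -4.6, 2.4]
finger_gap: 0.049
```

Request:
{"fn": "servo_tool", "kwargs": {"targets": [[[1,2,0,0,0.7],[1,2,0,0,0.7]]]}}

```text
time_s: 11.12
tool_pos: [0.4848, -0.0177, -0.0102]
ee_rot: [1.852, -2.531, 0.006]
contact_force: [-5.8, -13.5, 4.6]
finger_gap: 0.0489
```

Run:
```python
from h import *
ex=np.array([.952,-.306]);ey=np.array([.306,.952]);O=np.array([521.1,-54.1])
im,d=shot("side","s5");P=cloud("side",d)*1000
X,Y,H=(P[...,:2]-O)@ex,(P[...,:2]-O)@ey,P[...,2]
for s in(-47,47):
    m=(abs(X-s)<20)&(Y>40)&(Y<76)&(H>61.5)&(H<70)
    print(s,m.sum(),Y[m].mean().round(1),np.percentile(Y[m],[3,97]).round(1))
```

```text
-47 62 68.8 [61.9 74.3]
47 57 66.9 [59.7 71.2]
```

The pack stopped at the wall with 14 N and its bar is level with the good one (68.8 vs 66.9 mm, within noise). Releasing and lifting.

Request:
{"fn": "servo_tool", "kwargs": {"targets": [[[0,-1,0,0,0.2],[0,-1,0,0,0.2],[0,-1,0,0,0.2],[0,-1,15,0,0.2],[0,-1,50,0,0.2]]]}}

```text
time_s: 11.58
tool_pos: [0.4806, -0.0145, 0.0347]
ee_rot: [1.848, -2.532, -0.013]
contact_force: [0.5, 0.5, 0.0]
finger_gap: 0.0684
```

Request:
{"fn": "servo_tool", "kwargs": {"targets": [[[0,0,40,0,0.5],[0,0,80,0,0.8],[0,0,120,0,1],[0,0,140,-5,1],[0,0,140,-12,1]]]}}

```text
time_s: 12.0
tool_pos: [0.4891, -0.0159, 0.1867]
ee_rot: [-1.566, 2.712, -0.011]
contact_force: [-0.0, -0.8, -0.2]
finger_gap: 0.0074
```

Request:
{"fn": "servo_tool", "kwargs": {"targets": [[[0,0,0,-7,1],[0,0,0,-14,1],[0,0,0,-21,1],[0,0,0,-28,1],[0,0,0,-35,1]]]}}

```text
time_s: 12.42
tool_pos: [0.4853, -0.0153, 0.1792]
ee_rot: [-0.678, 3.067, 0.001]
contact_force: [0.0, -0.9, -0.8]
finger_gap: 0.0001
```

Request:
{"fn": "servo_tool", "kwargs": {"targets": [[[-3,-20,0,-7,1],[-5,-40,0,-14,1],[-8,-65,0,-21,1],[-8,-80,0,-28,1],[-8,-100,0,-35,1]]]}}

```text
time_s: 12.83
tool_pos: [0.4772, -0.1159, 0.1792]
ee_rot: [0.275, 3.129, 0.002]
contact_force: [0.0, 0.4, -0.7]
finger_gap: 0.0004
```

Request:
{"fn": "servo_tool", "kwargs": {"targets": [[[-2,-25,0,-7,1],[-4,-50,0,-14,1],[-6,-75,0,-21,1],[-8,-95,0,-28,1],[-8,-95,0,-35,1]]]}}

```text
time_s: 13.25
tool_pos: [0.4691, -0.2135, 0.1792]
ee_rot: [1.209, 2.899, -0.001]
contact_force: [-0.4, 0.1, 1.0]
finger_gap: 0.0004
```

Request:
{"fn": "servo_tool", "kwargs": {"targets": [[[0,0,0,-7,1],[0,0,0,-14,1],[0,0,0,-21,1],[0,0,0,-28,1],[0,0,0,-35,1]]]}}

```text
time_s: 13.67
tool_pos: [0.4695, -0.2103, 0.1791]
ee_rot: [-2.021, -2.405, -0.001]
contact_force: [-0.3, 0.1, 0.8]
finger_gap: 0.0001
```

Request:
{"fn": "servo_tool", "kwargs": {"targets": [[[0,0,0,-7,1],[0,0,0,-14,1],[0,0,0,-21,1],[0,0,0,-28,1],[0,0,0,-28,1]]]}}

```text
time_s: 14.08
tool_pos: [0.4695, -0.2103, 0.1791]
ee_rot: [-2.538, -1.85, -0.001]
contact_force: [0.5, -0.1, -0.1]
finger_gap: -0.0002
```

Run:
```python
from h import *
ex=np.array([.952,-.306]);ey=np.array([.306,.952]);O=np.array([521.1,-54.1])
o=bot.get_obs();p=o["tool_pos"]*1000;print(p,ex@(p[:2]-O),ey@(p[:2]-O),o["ee_rot"],o["joints"])
im,d=shot("side","s6");shot("top","t6");P=cloud("side",d)*1000
X,Y,H=(P[...,:2]-O)@ex,(P[...,:2]-O)@ey,P[...,2]
Pt=cloud("top",np.load("pics/t6.npz")["d"])*1000
x,y,h=(Pt[...,:2]-O)@ex,(Pt[...,:2]-O)@ey,Pt[...,2]
for n,A,B,C in(("side",X,Y,H),("top",x,y,h)):
  for s in(-47,47):
    m=(abs(A-s)<20)&(B>40)&(B<76)&(C>61.5)&(C<70); print(n,s,m.sum(),B[m].mean().round(1) if m.any() else '')
a=cv2.imread("pics/s6.png")[60:230,210:370]; b=cv2.imread("pics/t6.png")[145:290,235:420]
m=np.hstack([cv2.resize(a,(400,425),interpolation=3),cv2.resize(b,(400,425),interpolation=3)])
cv2.imwrite("pics/m6.png",np.clip(m.astype(int)*1.6,0,255).astype(np.uint8))
```

```text
[ 469.46296915 -210.33020712  179.12180114] -1.352009987217178 -164.53208862097893 [-2.53841946e+00 -1.85011718e+00 -9.46116632e-04] [-5.66412617e-01 -2.06065858e-01  1.88297266e+00  7.45142920e-04
  1.46492419e+00 -2.55344323e-01]
side -47 60 68.2
side 47 54 66.9
top -47 78 67.5
top 47 75 65.8
```

View pics/m6.png

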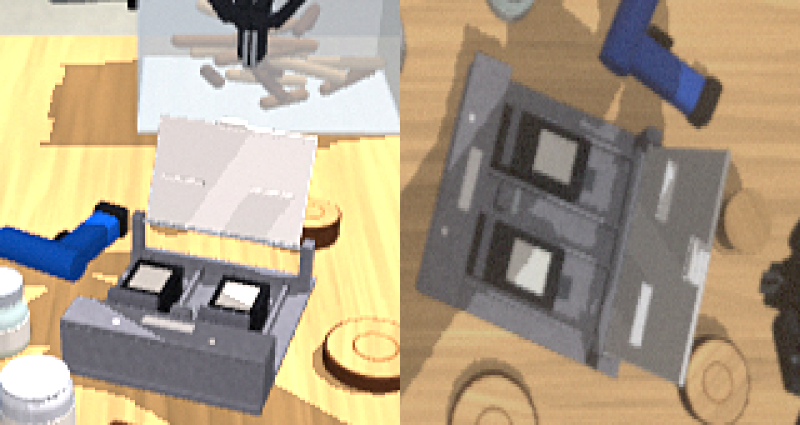

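Both packs sit level and alike: labels towards the hinge, bars by the hood. The cover is still open. I'll check the true fingertip position before going behind the cover.

Run:
```python
from h import *
ex=np.array([.952,-.306]);ey=np.array([.306,.952]);O=np.array([521.1,-54.1])
P=cloud("side",np.load("pics/s6.npz")["d"])*1000
for v in range(70,96,3):
    q=P[v,295:325];X=(q[:,:2]-O)@ex;Y=(q[:,:2]-O)@ey;m=(abs(Y+165)<60)&(abs(X)<60)&(q[:,2]>80)
    if m.any():print(v,m.sum(),"z",q[m,2].mean().round(),"Y",np.percentile(Y[m],[10,50,90]).round(),"X",X[m].min().round(),X[m].max().round())
for n in("top","side"):
    Q=cloud(n,np.load(f"pics/{n[0]}6.npz")["d"])*1000
    X=(Q[...,:2]-O)@ex;Y=(Q[...,:2]-O)@ey;H=Q[...,2];m=(abs(X)<75)&(Y<-85)&(Y>-145)&(H>75)&(H<178)
    a=np.polyfit(H[m]-60,Y[m],1);print(n,"cover",m.sum(),a,"top H",np.percentile(H[m],99),"minY",np.percentile(Y[m],1))
```

```text
70 19 z 262.0 Y [-157. -152. -149.] X -32.0 15.0
73 12 z 252.0 Y [-160. -158. -153.] X -14.0 12.0
76 11 z 244.0 Y [-158. -156. -154.] X -15.0 12.0
79 12 z 237.0 Y [-159. -156. -152.] X -15.0 12.0
82 11 z 229.0 Y [-158. -156. -153.] X -15.0 10.0
85 7 z 220.0 Y [-160. -155. -152.] X -8.0 4.0
top cover 2151 [ -0.44088574 -74.31046533] top H 175.9252026413609 minY -126.66922624250023
side cover 1940 [ -0.4250013  -77.09026172] top H 172.80616406906466 minY -124.80387907385924
```

Request:
{"fn": "servo_tool", "kwargs": {"targets": [[[0,0,-35,0,1],[0,0,-70,0,1],[0,0,-72,0,1],[4,10,-72,0,1],[6,18,-72,0,1]]]}}

```text
time_s: 14.6
tool_pos: [0.4762, -0.1925, 0.1086]
ee_rot: [2.537, 1.852, 0.002]
contact_force: [-0.3, -0.2, 0.8]
finger_gap: -0.0001
```

Request:
{"fn": "servo_tool", "kwargs": {"targets": [[[3,8,0,0,1],[5,16,0,0,1],[8,24,0,0,1],[10,32,0,0,1],[13,40,0,0,1]]]}}

```text
time_s: 15.02
tool_pos: [0.4889, -0.1521, 0.1082]
ee_rot: [2.536, 1.852, 0.001]
contact_force: [-0.2, -0.9, -0.0]
finger_gap: -0.0003
```

Request:
{"fn": "servo_tool", "kwargs": {"targets": [[[2,8,0,0,1],[5,16,1,0,1],[7,23,2,0,1],[10,31,2,0,1],[12,38,2,0,1]]]}}

```text
time_s: 15.43
tool_pos: [0.5004, -0.1141, 0.1091]
ee_rot: [-2.537, -1.852, 0.0]
contact_force: [0.6, -1.3, -0.1]
finger_gap: 0.0003
```

Request:
{"fn": "servo_tool", "kwargs": {"targets": [[[3,9,-2,0,1],[5,17,-5,0,1],[7,23,-8,0,1],[9,28,-11,0,1],[11,33,-14,0,1]]]}}

```text
time_s: 15.85
tool_pos: [0.5111, -0.0813, 0.0947]
ee_rot: [-2.537, -1.852, 0.001]
contact_force: [-0.8, -0.7, -0.3]
finger_gap: 0.0003
```

Run:
```python
from h import *
shot("side","s7");shot("top","t7")
a=cv2.imread("pics/s7.png")[60:230,210:370]; b=cv2.imread("pics/t7.png")[145:290,235:420]
m=np.hstack([cv2.resize(a,(400,425),interpolation=3),cv2.resize(b,(400,425),interpolation=3)])
cv2.imwrite("pics/m7.png",np.clip(m.astype(int)*1.6,0,255).astype(np.uint8))
```

```text
(no output)
```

View pics/m7.png

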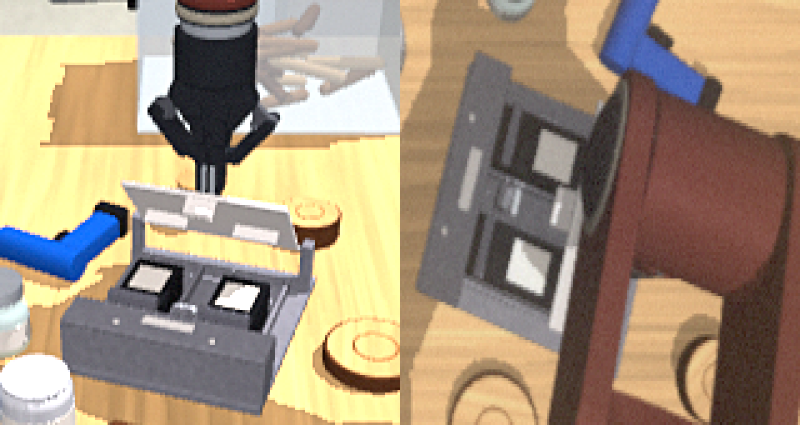

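Side view: the fingers are behind the cover, which has swung to about 50° (edge near (210,205)). I'll continue down the arc.

Request:
{"fn": "servo_tool", "kwargs": {"targets": [[[2,7,-5,0,1],[4,13,-10,0,1],[6,18,-16,0,1],[7,23,-22,0,1],[9,27,-28,0,1]]]}}

```text
time_s: 16.37
tool_pos: [0.5202, -0.0543, 0.0665]
ee_rot: [-2.537, -1.852, 0.001]
contact_force: [-0.8, -1.5, 1.7]
finger_gap: 0.0002
```

Request:
{"fn": "servo_tool", "kwargs": {"targets": [[[1,3,-5,0,1],[2,6,-10,0,1],[2,8,-15,0,1],[3,10,-20,0,1],[4,11,-24,0,1]]]}}

```text
time_s: 16.78
tool_pos: [0.524, -0.0435, 0.0427]
ee_rot: [-2.537, -1.852, 0.001]
contact_force: [-1.0, -1.1, 1.4]
finger_gap: -0.0002
```

Request:
{"fn": "servo_tool", "kwargs": {"targets": [[[0,1,-4,0,1],[1,2,-8,0,1],[1,2,-11,0,1],[1,2,-11,0,1]]]}}

```text
time_s: 17.12
tool_pos: [0.5255, -0.0416, 0.0335]
ee_rot: [-2.537, -1.852, 0.0]
contact_force: [-4.7, 0.6, 8.8]
finger_gap: -0.0002
```

Request:
{"fn": "servo_tool", "kwargs": {"targets": [[[0,0,-2,0,1],[0,0,-3,0,1],[0,0,-3,0,1]]]}}

```text
time_s: 17.37
tool_pos: [0.5255, -0.0414, 0.0306]
ee_rot: [-2.537, -1.851, -0.001]
contact_force: [-4.3, 1.2, 8.7]
finger_gap: -0.0002
```

Request:
{"fn": "servo_tool", "kwargs": {"targets": [[[0,0,-2,0,1],[0,0,-3,0,1],[0,0,-3,0,1]]]}}

```text
time_s: 17.62
tool_pos: [0.5256, -0.0414, 0.0263]
ee_rot: [-2.538, -1.852, -0.002]
contact_force: [-0.5, 1.4, 1.7]
finger_gap: -0.0001
```

Request:
{"fn": "servo_tool", "kwargs": {"targets": [[[0,0,-2,0,1],[0,0,-2,0,1]]]}}

```text
time_s: 17.78
tool_pos: [0.5258, -0.0417, 0.025]
ee_rot: [2.537, 1.852, 0.001]
contact_force: [-2.0, 1.5, 6.4]
finger_gap: -0.0002
```

Request:
{"fn": "servo_tool", "kwargs": {"targets": [[[0,0,-1,0,1],[0,0,-1,0,1]]]}}

```text
time_s: 17.95
tool_pos: [0.5259, -0.0418, 0.0249]
ee_rot: [-2.538, -1.852, -0.001]
contact_force: [-3.5, 1.1, 11.0]
finger_gap: -0.0002
```

The force dropped after ~9 N (the snap), then rose against a hard stop. One firmer press, then retreat upwards.

Request:
{"fn": "servo_tool", "kwargs": {"targets": [[[0,0,-2,0,1],[0,0,-2,0,1],[0,0,5,0,1],[0,0,40,0,1],[0,0,80,0,1]]]}}

```text
time_s: 18.37
tool_pos: [0.5221, -0.0414, 0.1002]
ee_rot: [-2.533, -1.849, 0.009]
contact_force: [1.0, -0.4, 0.1]
finger_gap: -0.0001
```

Request:
{"fn": "servo_tool", "kwargs": {"targets": [[[-10,-20,35,0,1],[-20,-50,60,0,1],[-30,-85,70,0,1],[-40,-125,70,0,1],[-50,-165,70,0,1]]]}}

```text
time_s: 18.78
tool_pos: [0.4753, -0.2087, 0.1746]
ee_rot: [2.534, 1.852, 0.002]
contact_force: [0.9, -0.7, -0.2]
finger_gap: -0.0
```

Run:
```python
from h import *
ex=np.array([.952,-.306]);ey=np.array([.306,.952]);O=np.array([521.1,-54.1])
o=bot.get_obs();print(o["time_s"],o["tool_pos"],o["contact_force"])
for n in("side","top"):
    im,d=shot(n,n[0]+"8");P=cloud(n,d)*1000
    X,Y,H=(P[...,:2]-O)@ex,(P[...,:2]-O)@ey,P[...,2]
    m=(abs(X)<75)&(Y>-70)&(Y<33)&(H>40)&(H<110);print(n,"cover",m.sum(),np.polyfit(Y[m]+80,H[m],1))
    for s in(-47,47):
        m=(abs(X-s)<20)&(Y>45)&(Y<76)&(H>61.5)&(H<70); print(s,m.sum(),Y[m].mean().round(1))
a=cv2.imread("pics/s8.png")[60:260,170:370]; b=cv2.imread("pics/t8.png")[100:300,200:420]
m=np.hstack([cv2.resize(a,(400,400),interpolation=3),cv2.resize(b,(400,400),interpolation=3)])
cv2.imwrite("pics/m8.png",np.clip(m.astype(int)*1.6,0,255).astype(np.uint8))
```

```text
18.7833 [ 0.4753134  -0.20868907  0.17460725] [ 0.92973686 -0.70236274 -0.18702947]
side cover 1349 [-2.05889323e-02  6.21939731e+01]
-47 59 68.4
47 53 66.4
top cover 2965 [3.64961125e-03 6.17198857e+01]
-47 80 67.5
47 76 66.0
```

View pics/m8.png

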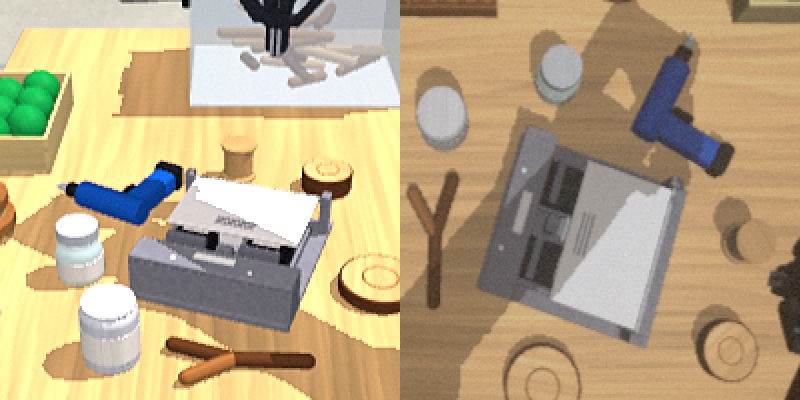

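The cover is shut and level (about 62 mm high, slope ≈0), both bars are by the hood, and the things around look undisturbed. Handing in.

```bash
python3 -c "
from h import *
print(close_job())"
```

```text
the job is handed in; nothing more can be done
None
```

The job is handed in. I slid the near-bay pack (the reversed one) 45 mm out from under the hood, lifted it, turned it end for end and lowered it back into the same bay. I pushed it to the contact wall, where it stopped at about 14 N, then swung the cover over and pressed it shut. Arm time was about 19 s of the 72 s allowed.

**Last checks:**
- **Cover:** it is level (slope within ±0.02 in both cameras) and stayed shut after I let go. While pressing, the force peaked near 9 N, dropped at the snap, then rose against a hard stop.
- **Packs:** both point the same way, and their bars are within 2 mm of each other along the bays.
- **Surroundings:** the other pack's bar reads as it did at the start, within a millimetre, and the things around the charger look undisturbed. I judged those by eye, not by measurement.

**What disagreed:**
- **Reported height:** the TCP z read about 37 mm lower than the cameras showed. My first grasp therefore closed above the pack, pressing on it with about 6 N. I corrected for it using camera heights.
- **Pictures:** I viewed 9 images of the 10 allowed, some of them pairs of crops side by side.

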